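Load the glazed tile and dish into the tile setter

TASK

The setter has two empty slots left, one thin and one tall: slide the thin glazed tile into the empty thin slot and the shallow dish into the empty tall slot, lengthwise from the open front, and push each fully home against the back stops so that it ends level with the fronts of the pieces already loaded. The decoration is unfired and easily spoilt, so keep both pieces level with the decorated face up and never drop them. Do not shift the pieces already in the setter, nor the cups and the bottle on the bench.

Things in the scene. Friction and masses are not known exactly. Their poses are not given: they have to be found in the camera images.
- tile_c (a point): Thin glazed white ceramic tile, 130 x 64 x 8 mm, 0.11 to 0.18 kg, a dark fir tree on its upper face. It waits lengthwise, decorated face up, on its own stand, which both its long sides overhang. The origin is its centre, half-way up; x along its length, y across, z up.
- dish_c (a point): Shallow open oblong white dish, 130 x 64 mm, 20 mm high, walls and floor 6 mm, 0.18 to 0.29 kg, a dark snowflake inside. It waits lengthwise, decorated face up, on its own stand, which both its long sides overhang. The origin is its centre, half-way up; x along its length, y across, z up.
- tile_stand: Fixed narrow stand under the tile: two square kiln props (36 x 36 mm, their tops 36 mm above the table, centres 80 mm apart along x) on a strip 150 x 50 x 8 mm. Narrower than the piece, so there is room for fingers beside and below its long sides. Origin on the table under its centre, x along its length.
- dish_stand: Fixed narrow stand under the dish: two square kiln props (36 x 36 mm, their tops 36 mm above the table, centres 80 mm apart along x) on a strip 150 x 50 x 8 mm. Narrower than the piece, so there is room for fingers beside and below its long sides. Origin on the table under its centre, x along its length.
- setter: Fixed buff fireclay rack, 94 wide, 120 deep, its open front facing the two stands, on a fixed half firebrick 114 x 114. x points into the slots, z up; the origin is under its middle: mouth at x = -60 mm, back stops at x = +55 mm (at both sides). In z from the origin: brick top 35 mm; cover slab (104 wide, 126 deep, so 3 mm past the mouth) 166 to 178 mm. The height of the origin varies.
- thin_slot (a point): Empty thin slot, second from the top: centre of its open mouth, half-way up; axes as the setter's. Opening 15 mm high, 76 mm wide between 9 mm side walls (no room for fingers beside a piece). Two side ledges (6 mm thick, 17 mm wide) 7.5 mm below this point carry the piece. Back stops 115 mm in: fully home, a piece sticks out of the mouth by 15 mm and its centre is 50 mm past this point.
- tall_slot (a point): Empty tall slot, second from the bottom: centre of its open mouth, half-way up; same axes, width, ledges and back stops as the thin slot, but 28 mm high, so its ledges are 14 mm below this point. From the bottom the slots are: tall (loaded), tall (empty), thin (loaded), thin (empty), thin (loaded), with 6 mm ledges between.
- dish_in_c (a point): A dish like the other, already loaded in the lowest slot; its centre. Not to be shifted.
- tile_in_a_c (a point): A tile like the other, already loaded in the thin slot under the empty thin one; its centre. Not to be shifted.
- tile_in_b_c (a point): A tile like the other, already loaded in the top slot; its centre. Not to be shifted.
- cup_a: Loose white tapered cup, 112 mm high, 80 mm across the rim, a fir-tree tab on its side, standing on the table behind the two stands; origin at the centre of its underside. A bystander.
- cup_b: The same kind of cup, standing to one side of the setter. A bystander.
- slip_bottle: Loose pink squeeze bottle, 52 mm across and 150 mm high, standing behind the setter; origin at the centre of its underside. A bystander.

How it is judged:
By the outcome, as a careful person would: the job done as asked, in the order asked, and still so for the second after the job is handed in, with the robot touching nothing.
It also fails if it takes over 69 s, if anything falls off the work surface, if the arm or the gripper's body presses on something with over 40 N, if the wrist force passes 120 N, or if a joint passes its speed limit or range.

ROBOT

A 7-joint arm with a two-finger parallel gripper is mounted at the origin on the work surface. World frame = base frame: x ahead of the robot, y to its left, z up, the work surface at z = 0. Lengths are in mm, angles in rad, forces in N, time in s.
With the tool pointing down it reaches from about 400 to 850 mm from the base axis. Payload 4.5 kg.
Tool frame: the origin (TCP) lies midway between the tips of the shut fingers; the grasp point (between the pads) lies 19 mm behind it (manip.hold_point_z is the distance from the TCP to the grasp point, in mm); z points along the fingers, y is the line along which they close (so a half turn about z gives the same grasp; the last joint's range is limited). The gripper opens to 88 mm and grips with 3 to 60 N. Pads are 18 mm wide; open, the fingers measure 123 mm over their backs; the gripper's body (75 mm by 187 mm) begins 45 mm behind the grasp point.
Start: joints at [1.308, 0.689, -0.195, 1.565, 0.157, 0.902, -0.215], TCP at [182.817, -597.688, 238.743] pointing down, gripper open.
Joint ranges: [-3.01, 3.01], [-0.46, 2.08], [-1.47, 1.51], [0.13, 2.56], [-1, 4.14], [0.04, 2.09], [-2.66, 2.66]. Speed limits (rad/s): [2.57, 2.57, 3.14, 3.14, 3.14, 3.14, 3.14].

INTERFACE

Orientations are given as a unit quaternion [w, x, y, z].
In Python, from bench import observe, imaging, ticket, manip gives the robot as it stands. The module is installed in compiled form; this text tells all that it offers.
- The arm moves only by the tool arm_command, never from a script. Its argument "plan" is one flat list of numbers, 7 for each row, row after row: the shift along the world's x, y, z in cm, then the turn, a rotation vector about the world's x, y, z in rad, then the finger opening in cm, from 0 to 8.81. A call has 1 to 5 rows; each row shifts and turns the commanded pose from where the row before left it; what a row does not reach is not made up. A row lasts 1/10 s, in which the tool goes at most 50 mm and 8.59 degrees, less where a joint would pass 70% of its speed; a pose out of reach is approached as far as the arm can. A call is refused whole if a number of a shift passes 5 or a number of a turn 0.15, either way. A call with a gripper value outside its range is refused whole. The fingers move at their own pace and stop on an object; "squeeze" is the grip in N (left out, the last holds). Time passes only in rows, so rows that do not move let the fingers close. It gives the time, the measured TCP pose, the force, the opening and the grip force at its end, in the units of the state.
- observe(): the state, without advancing time (a new reading comes with each control period).
- imaging.camera(name): name is "scene" or "top"; returns a dict with "img" (384x512x3 uint8, red, green, blue), "vertical_fov" (degrees; the focal length in pixels is half the picture's height over the tangent of half this angle, whatever the lens; pixels are square), "cx", "cy" (the principal point, pixels), "xyz" and "orientation" of the camera in the world. Camera axes: x right, y down, z forward; pixel columns grow to the right and rows downward; lengths in mm; the calibration is good to about 2 mm. A picture is of the moment at which its call begins. There is no depth.
- ticket.sign_off(): hands the job in; it is judged then, once.
The state is a dict: "time": time; "joint_pos": joint angles; "joint_velocities": joint speeds; "tau": joint torques, N m; "position": TCP position; "eef_rot": TCP orientation; "force": force on the tool from outside, world axes, zero at the start; "torque": the same for the moment, N m; "grip_width": finger opening in mm; "finger_force": force on a finger pad.
Only numpy, scipy, OpenCV 4.12 (cv2) and the standard library are available. Lean on these libraries where they do the work, as an engineer would, in place of code of your own. Each camera call takes 0.05 s, during which the arm holds its last target. There are 200 camera calls.

## Working session

There is one attempt and no reset: what is moved stays moved. The work goes in short steps, Python scripts to look and compute and a tool call to move; the robot and the scene stay as the last step left them, time stands still between calls to the robot, and variables do not carry over. Pictures are saved under pics/ and viewed, at most 10 in all, crops included, and the job is handed in when it is done.

Besides the shell and the picture viewer there is one more tool, called after "Call:" by a JSON object that holds its "name" and its "arguments", one argument or row to a line. arm_command: Moves the arm, as the interface text tells. Its arguments: {"type":"object","properties":{"plan":{"type":"array"},"squeeze":{"type":"number"}},"required":["plan"]}

```bash
mkdir -p pics; python3 - <<'E'
from bench import observe, imaging
import cv2,json
for n in("scene","top"):
    c=imaging.camera(n); cv2.imwrite(f"pics/{n}0.png",c["img"][:,:,::-1])
    print(n,{k:v for k,v in c.items() if k!="img"})
s=observe();print({k:s[k] for k in("time","position","eef_rot","grip_width","force")})
E
```

```text
scene {'vertical_fov': 54.17310896660548, 'cx': 255.59699731754893, 'cy': 196.41094139682932, 'xyz': array([ 953.41699394,  677.9018474 , 1025.25913409]), 'orientation': array([-0.09046216,  0.22588335,  0.91388159, -0.32498269])}
top {'vertical_fov': 54.74637596568983, 'cx': 257.1608040865054, 'cy': 184.54912852428987, 'xyz': array([ 308.46920954,   52.31726431, 1465.9420221 ]), 'orientation': array([-0.06742392,  0.70950559, -0.69758046,  0.07373829])}
{'time': 0.1, 'position': array([ 182.56152851, -597.16547325,  238.01571351]), 'eef_rot': array([-7.83625716e-04,  9.89005439e-01,  1.47876965e-01, -1.74589102e-04]), 'grip_width': 88.50332799674209, 'force': array([-0.54001781, -0.03071653,  0.47523531])}
```

View pics/scene0.png

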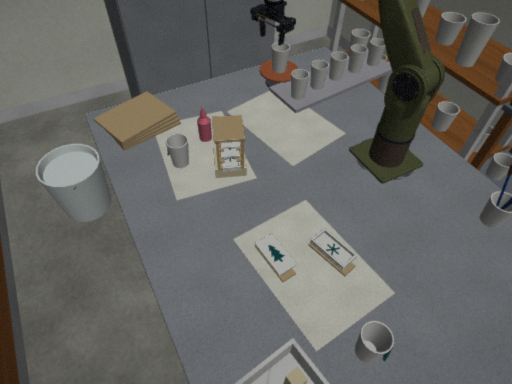

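View pics/top0.png

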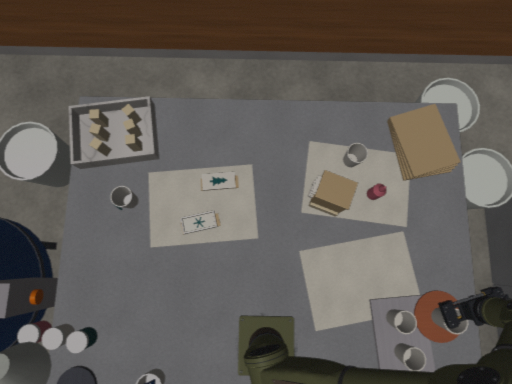

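The top view shows the tile at (218,181), the dish at (199,222) and the setter at (333,193), with its front facing the stands. The cups are at (122,197) and (357,154), the bottle at (377,191). I'll enlarge these areas next.

```bash
cat > h.py <<'E'
import numpy as np, cv2, math
from scipy.spatial.transform import Rotation as R
from scipy.optimize import least_squares
from bench import observe, imaging
def rot(q): return R.from_quat([q[1],q[2],q[3],q[0]])
def proj(c,P):
    f=192/math.tan(math.radians(c["vertical_fov"]/2))
    p=rot(c["orientation"]).inv().apply(np.atleast_2d(P)-c["xyz"])
    return np.c_[c["cx"]+f*p[:,0]/p[:,2],c["cy"]+f*p[:,1]/p[:,2]]
def plane(c,uv,z):
    f=192/math.tan(math.radians(c["vertical_fov"]/2))
    uv=np.atleast_2d(uv); d=rot(c["orientation"]).apply(np.c_[(uv[:,0]-c["cx"])/f,(uv[:,1]-c["cy"])/f,np.ones(len(uv))])
    return c["xyz"]+d*((z-c["xyz"][2])/d[:,2])[:,None]
def crop(img,x,y,w,h,s,name):
    a=cv2.resize(img[y:y+h,x:x+w,::-1],None,fx=s,fy=s,interpolation=cv2.INTER_CUBIC)
    for i in range(0,w,10): cv2.line(a,(int((i+.5)*s),0),(int((i+.5)*s),6),(0,0,255),1); cv2.putText(a,str(x+i),(int((i+.5)*s),16),0,.35,(0,0,255))
    for i in range(0,h,10): cv2.line(a,(0,int((i+.5)*s)),(6,int((i+.5)*s)),(0,0,255),1); cv2.putText(a,str(y+i),(8,int((i+.5)*s)+4),0,.35,(0,0,255))
    if name: cv2.imwrite(name,a)
    return a
E
python3 - <<'E'
from h import *
s=imaging.camera("scene")["img"];t=imaging.camera("top")["img"]
a=crop(s,205,110,50,75,8,None); b=crop(t,300,165,50,75,8,None)
cv2.imwrite("pics/set.png",np.hstack([a,b]))
a=crop(s,245,225,120,60,6.5,None); b=crop(t,160,165,120,28,6.5,None);b=crop(t,160,165,90,74,4,None)
o=np.zeros((600,800,3),np.uint8); a=a[:300*2]; o[:a.shape[0],:a.shape[1]]=a[:,:800]
b=crop(t,175,167,66,68,3.,None);o[392:392+b.shape[0],:b.shape[1]]=b[:208]
cv2.imwrite("pics/st.png",o)
cv2.imwrite("pics/st_t.png",crop(t,175,165,66,72,8,None))
E
```

```text
(no output)
```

View pics/set.png

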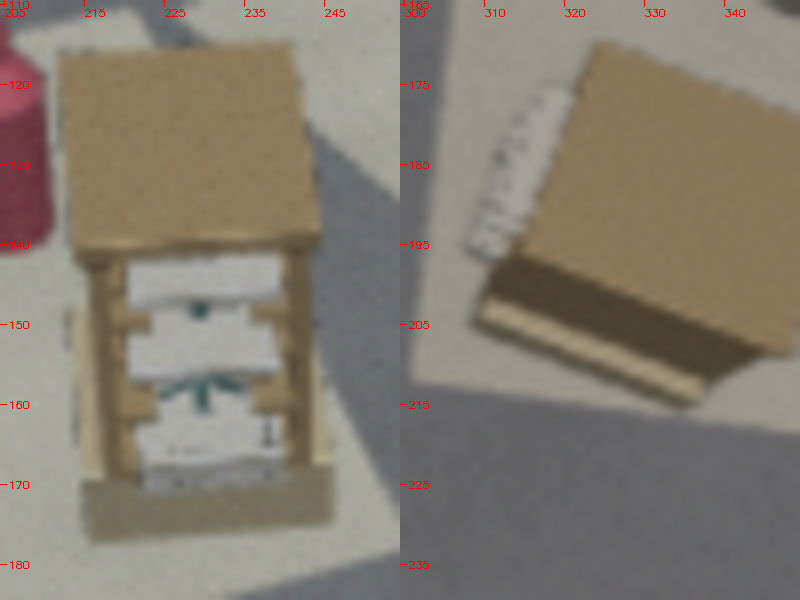

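View pics/st_t.png

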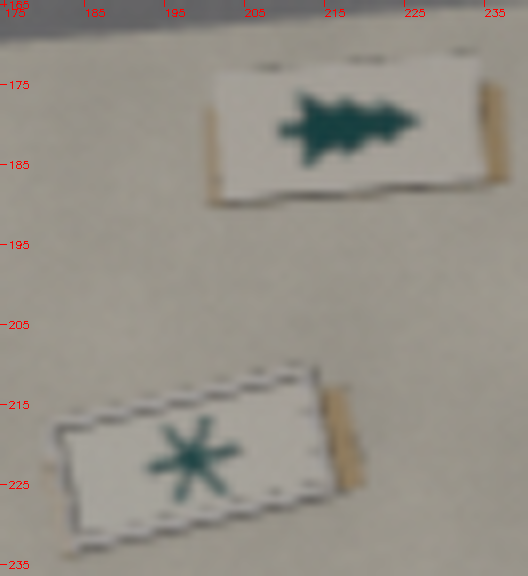

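View pics/st.png

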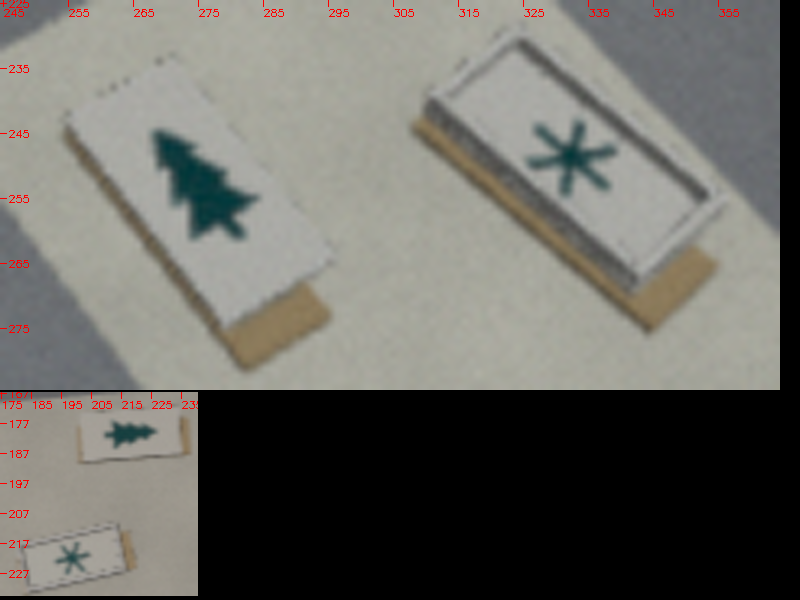

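```bash
cat > fit.py <<'E'
from h import *
S=imaging.camera("scene");T=imaging.camera("top")
def px(o,s,l): return np.array(l)/s+np.array(o)-0.5
def fit(name,obs,p0,zfix=None):
    # obs: list of (cam, uv, local pts)
    def world(p,L):
        L=np.array(L,float); z=zfix if zfix is not None else p[3]
        return R.from_euler('z',p[2]).apply(L)+[p[0],p[1],z]
    f=lambda p: np.concatenate([(proj(c,world(p,L))-uv).ravel() for c,uv,L in obs])
    r=least_squares(f,p0,loss='soft_l1',x_scale=[10,10,.05,10][:len(p0)]); print(name,r.x.round(3)); print(f(r.x).reshape(-1,2).round(1).tolist()); return r.x
rect=lambda h:[[65,32,h],[65,-32,h],[-65,-32,h],[-65,32,h]]
# local x points to -y world (right in top image); local y -> +x world (up)
tT=px((175,165),8,[(478,54),(487,184),(220,203),(213,72)])
tS=px((245,225),6.5,[(66,125),(170,58),(333,262),(225,328)])
dT=px((175,165),8,[(318,366),(345,488),(72,551),(55,430)])
dS=px((245,225),6.5,[(424,105),(517,28),(728,200),(637,290)])
for z in (40,):
    fit("tile",[(T,tT,rect(4)),(S,tS,rect(4))],[640,150,-1.57],40)
    fit("tile top",[(T,tT,rect(4))],[640,150,-1.57],40)
    fit("tile sc",[(S,tS,rect(4))],[640,150,-1.57],40)
    fit("dish",[(T,dT,rect(10)),(S,dS,rect(10))],[500,200,-1.5],46)
    fit("dish top",[(T,dT,rect(10))],[500,200,-1.5],46)
    fit("dish sc",[(S,dS,rect(10))],[500,200,-1.5],46)
cv=lambda z:[[60,52,z],[60,-52,z],[-63,-52,z],[-63,52,z]]
sS=px((205,110),8,[(57,55),(292,42),(321,237),(72,250),(322,247),(75,262),(333,466),(83,485),(335,523),(90,543)])
sL=cv(178)+[[-63,-52,166],[-63,52,166],[-57,-57,35],[-57,57,35],[-57,-57,0],[-57,57,0]]
sT=px((300,165),8,[(203,40),(125,253),(393,355)])
sTL=[[-63,52,178],[-63,-52,178],[60,-52,178]]
for n,o in (("set",[(S,sS,sL),(T,sT,sTL)]),("S",[(S,sS,sL)])):
    fit(n,o,[590,-270,-1.9,0])
E
python3 fit.py
```

```text
tile [610.502 196.751  -1.475]
[[-0.5, -0.0], [-0.6, -0.3], [-0.5, -0.2], [-0.5, 0.2], [-0.8, -1.0], [0.2, -0.2], [0.4, -0.7], [-0.5, -0.1]]
tile top [610.208 194.695  -1.48 ]
[[0.0, 0.2], [-0.1, -0.2], [-0.0, -0.2], [0.1, 0.2]]
tile sc [610.897 198.426  -1.47 ]
[[-0.7, -0.5], [0.2, 0.3], [0.7, -0.3], [-0.2, 0.4]]
dish [447.592 264.685  -1.328]
[[-1.3, -0.8], [-1.2, 0.3], [-0.9, 0.1], [-1.9, -1.2], [-0.1, -1.5], [-0.5, -1.1], [-0.1, -0.5], [0.1, -1.6]]
dish top [446.183 259.626  -1.326]
[[0.0, -0.5], [0.1, 0.6], [0.4, 0.6], [-0.6, -0.8]]
dish sc [449.679 268.354  -1.327]
[[0.0, -0.3], [-0.4, 0.1], [0.1, 0.7], [0.3, -0.3]]
set [ 554.913 -236.653   -1.932    7.318]
[[-0.4, 0.7], [-0.1, 0.3], [0.2, -0.7], [-0.2, 0.0], [0.0, 0.8], [-0.3, 1.2], [-0.0, -0.7], [-0.3, -0.5], [-0.3, -1.3], [-0.6, -1.2], [-0.3, 0.4], [-0.5, 0.5], [-0.8, 0.6]]
S [ 559.542 -223.867   -1.94    19.199]
[[-0.2, 0.3], [0.4, 0.1], [0.5, -0.5], [-0.3, 0.0], [0.4, 1.0], [-0.4, 1.3], [0.4, -0.2], [-0.4, -0.2], [0.1, -0.7], [-0.6, -0.7]]
```

```bash
cat >> fit.py <<'E'
print('---free z')
fit("tile",[(T,tT,rect(4)),(S,tS,rect(4))],[640,150,-1.57,40])
fit("dish",[(T,dT,rect(10)),(S,dS,rect(10))],[500,200,-1.5,46])
E
python3 fit.py | sed -n '/---/,$p'
```

```text
---free z
tile [610.112 195.858  -1.474  35.857]
[[-0.3, 0.3], [-0.3, -0.1], [-0.1, 0.1], [-0.1, 0.6], [-0.9, -0.5], [0.1, 0.3], [0.3, -0.3], [-0.6, 0.2]]
dish [445.234 262.932  -1.323  35.638]
[[-0.6, 0.1], [-0.5, 1.1], [0.1, 1.0], [-1.0, -0.2], [-0.2, -0.3], [-0.9, 0.1], [-0.6, 0.4], [-0.2, -0.7]]
```

```bash
python3 - <<'E'
from h import *
S=imaging.camera("scene");T=imaging.camera("top")
w=[[610,196,44],[448,263,56]]
print(proj(S,w),proj(T,w))
a=crop(S["img"],300,222,66,60,11,None)[:, :726]
a=cv2.convertScaleAbs(a,alpha=1.25,beta=-20)
p=R.from_euler('z',-1.327).apply(np.array([[65,32,10],[65,-32,10],[-65,-32,10],[-65,32,10],[65,32,-10],[-65,32,-10.]]))+[446.5,260,46]
for u in proj(S,p): cv2.circle(a,tuple(int(v) for v in (u-[300,222]+.5)*11),3,(0,0,255),1)
cv2.imwrite("pics/d2.png",a[:600])
E
```

```text
[[274.59837326 252.95021191]
 [332.24535769 246.47088835]] [[217.86927226 180.54349743]
 [198.34198552 221.28806631]]
```

View pics/d2.png

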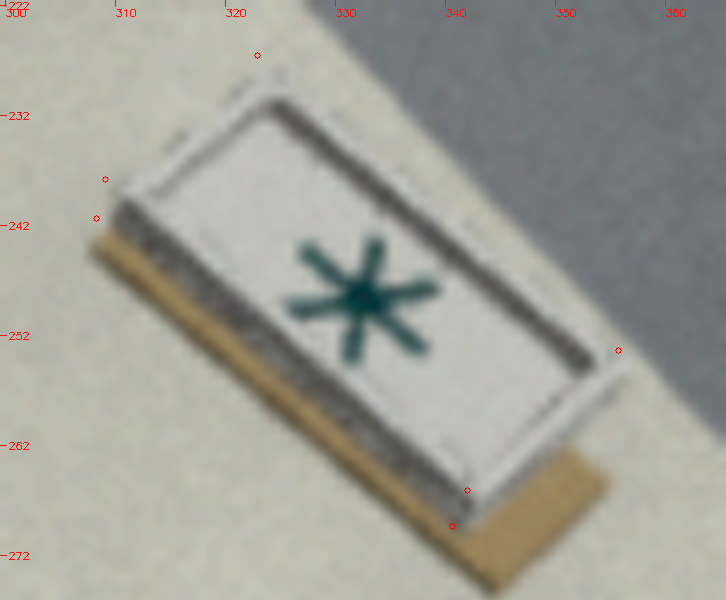

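```bash
cat > joint.py <<'E'
import io,contextlib
with contextlib.redirect_stdout(io.StringIO()):
    from fit import *
# dish scene corners re-read from the enlarged view
dS=px((300,222),11,[(118,190),(270,78),(626,366),(472,500)])
def projd(c,P,k,w,t):
    f=192/math.tan(math.radians(c["vertical_fov"]/2))
    p=(R.from_rotvec(w)*rot(c["orientation"])).inv().apply(P-c["xyz"]-t); x=p[:,:2]/p[:,2:]
    r2=(x**2).sum(1)[:,None]; return np.array([c["cx"],c["cy"]])+f*x*(1+k*r2)
def W(p,L): return R.from_euler('z',p[2]).apply(np.array(L,float))+[p[0],p[1],p[3]]
def res(q,full=False):
    ti=[*q[0:3],40];di=[*q[3:6],46];se=q[6:10]
    cal=[(q[10],q[12:15]*1e-3,q[18:21]),(q[11],q[15:18]*1e-3,q[21:24])]
    o=[]
    for c,i,p,uv,L in [(T,1,ti,tT,rect(4)),(S,0,ti,tS,rect(4)),(T,1,di,dT,rect(10)),(S,0,di,dS,rect(10)),(S,0,se,sS,sL),(T,1,se,sT,sTL)]:
        o.append((projd(c,W(p,L),*cal[i])-uv)/0.35)
    if full: return [(a*.35).round(1).tolist() for a in o]
    return np.concatenate([a.ravel() for a in o]+[q[10:12]/.15,q[12:18]/1.5,q[18:24]/1.5])
q0=np.r_[610,196,-1.475,447,262,-1.327,556,-235,-1.93,8,np.zeros(14)]
r=least_squares(res,q0,loss='soft_l1',x_scale='jac')
if __name__=="__main__":
    J=r.jac; sd=np.sqrt(np.diag(np.linalg.inv(J.T@J)))
    print(r.cost,r.x.round(3).tolist()); print(sd[:12].round(2)); [print(a) for a in res(r.x,True)]
np.save("q.npy",r.x)
E
python3 joint.py
```

```text
30.290075485297848 [610.191, 195.899, -1.474, 445.866, 261.557, -1.339, 555.749, -236.193, -1.931, 11.353, -0.009, -0.002, -1.697, 0.309, 0.531, 0.695, 0.063, -0.154, 0.077, -0.488, 0.469, -0.077, 0.488, 0.007]
[1.94 2.38 0.01 2.01 2.4  0.01 1.92 2.51 0.01 2.32 0.04 0.07]
[[0.0, 0.0], [0.0, -0.3], [0.1, -0.1], [0.1, 0.3]]
[[-0.5, -0.4], [0.5, 0.4], [0.7, -0.2], [-0.2, 0.4]]
[[0.0, -0.2], [-0.1, 0.9], [0.2, 0.4], [-0.7, -1.0]]
[[-0.2, -0.0], [-0.1, -1.0], [0.0, -0.0], [0.1, 0.3]]
[[-0.2, 0.8], [0.1, 0.3], [0.4, -0.6], [-0.0, 0.1], [0.3, 0.9], [-0.1, 1.3], [0.2, -0.6], [-0.2, -0.3], [-0.0, -1.1], [-0.4, -1.0]]
[[0.1, -0.2], [-0.0, 0.0], [-0.3, 0.2]]
```

Call:
{"name": "arm_command", "arguments": {
  "plan": [3.4,3.3,0.5,0,0,0,0,3.4,3.3,0.5,0,0,0,0,3.4,3.3,0,0,0,0,0,3.4,3.3,0,0,0,0,0,3.4,3.3,0,0,0,0,0],
  "squeeze": 20
}}

```text
time: 1.1
position: [354.1, -431.4, 249.0]
eef_rot: [0.0, 0.989, 0.148, 0.0]
force: [1.0, -0.6, 0.5]
grip_width: 50.5
finger_force: 0.0
```

Call:
{"name": "arm_command", "arguments": {
  "plan": [3.4,3.3,0,0,0,0,0,3.4,3.3,0,0,0,0,0,3.4,3.3,0,0,0,0,0,3.4,3.3,0,0,0,0,0,3.4,3.3,-1,0,0,0,0]
}}

```text
time: 1.6
position: [525.0, -266.6, 239.9]
eef_rot: [0.001, 0.989, 0.148, 0.001]
force: [0.8, -0.2, 1.1]
grip_width: 10.0
finger_force: 0.0
```

Call:
{"name": "arm_command", "arguments": {
  "plan": [3,3,-1,0,0,0,0,0,0,-1,0,0,0,0]
}}

```text
time: 1.8
position: [558.5, -229.8, 218.6]
eef_rot: [-0.002, 0.988, 0.153, 0.003]
force: [-0.7, 0.8, 0.4]
grip_width: 0.6
finger_force: 0.0
```

Call:
{"name": "arm_command", "arguments": {
  "plan": [0,0,-1,0,0,0,0,0,0,-0.7,0,0,0,0,0,0,-0.2,0,0,0,0,0,0,-0.2,0,0,0,0,0,0,-0.1,0,0,0,0]
}}

```text
time: 2.3
position: [552.5, -238.6, 197.0]
eef_rot: [0.0, 0.989, 0.147, 0.0]
force: [0.6, -0.6, -0.2]
grip_width: 0.5
finger_force: 0.0
```

Call:
{"name": "arm_command", "arguments": {
  "plan": [0,0,-0.2,0,0,0,0,0,0,-0.2,0,0,0,0,0,0,0,0,0,0,0]
}}

```text
time: 2.6
position: [552.7, -237.7, 192.6]
eef_rot: [-0.0, 0.989, 0.148, -0.0]
force: [0.5, -0.4, 0.2]
grip_width: 0.2
finger_force: 0.0
```

Call:
{"name": "arm_command", "arguments": {
  "plan": [0,0,-0.2,0,0,0,0,0,0,-0.2,0,0,0,0,0,0,0,0,0,0,0]
}}

```text
time: 2.9
position: [552.9, -237.7, 188.7]
eef_rot: [0.0, 0.989, 0.148, 0.0]
force: [-0.5, 0.2, 0.6]
grip_width: 0.6
finger_force: 0.5
```

Call:
{"name": "arm_command", "arguments": {
  "plan": [0,0,-0.2,0,0,0,0,0,0,0,0,0,0,0]
}}

```text
time: 3.1
position: [552.9, -237.7, 188.7]
eef_rot: [0.0, 0.989, 0.148, 0.0]
force: [-4.3, 1.4, 14.5]
grip_width: 0.5
finger_force: 7.0
```

Call:
{"name": "arm_command", "arguments": {
  "plan": [0,0,-0.2,0,0,0,0,0,0,0,0,0,0,0]
}}

```text
time: 3.3
position: [552.9, -237.7, 188.6]
eef_rot: [0.001, 0.989, 0.148, 0.001]
force: [-7.2, 3.8, 27.1]
grip_width: 0.1
finger_force: 13.5
```

Call:
{"name": "arm_command", "arguments": {
  "plan": [0,0,-0.2,0,0,0,0,0,0,0,0,0,0,0]
}}

```text
time: 3.5
position: [552.9, -237.7, 188.5]
eef_rot: [0.001, 0.989, 0.148, 0.001]
force: [-12.9, 4.7, 39.7]
grip_width: 0.2
finger_force: 20.1
```

Call:
{"name": "arm_command", "arguments": {
  "plan": [0,0,3,0,0,0,0,0,1,4.5,0,0,0,0,0.4,4.3,1,0,0,0.145,8.8,0.4,4.3,0,0,0,0.145,8.8,0.4,4.3,0,0,0,0.145,8.8]
}}

```text
time: 4.0
position: [565.1, -97.4, 268.5]
eef_rot: [0.001, 0.933, 0.36, 0.001]
force: [0.7, 0.3, -0.5]
grip_width: 22.1
finger_force: 0.0
```

Call:
{"name": "arm_command", "arguments": {
  "plan": [0.5,4.3,0,0,0,0.145,8.8,0.5,4.3,0,0,0,0.145,8.8,0.5,4.3,0,0,0,0.145,8.8,0.5,4.3,0,0,0,0.145,8.8,0.5,4.3,0,0,0,0.145,8.8]
}}

```text
time: 4.5
position: [589.8, 117.9, 267.7]
eef_rot: [0.0, 0.744, 0.668, 0.0]
force: [0.7, 0.2, 0.5]
grip_width: 62.1
finger_force: 0.0
```

Call:
{"name": "arm_command", "arguments": {
  "plan": [0.5,4.3,0,0,0,0.145,8.8,0.5,4.3,0,0,0,0.066,8.8,0,0,0,0,0,0,8.8]
}}

```text
time: 4.8
position: [598.3, 211.3, 267.8]
eef_rot: [-0.003, 0.668, 0.744, 0.003]
force: [-0.8, -0.1, -0.2]
grip_width: 86.0
finger_force: 0.0
```

Call:
{"name": "arm_command", "arguments": {
  "plan": [0,0,0,-0.14,-0.0136,0,8.8,0,0,0,-0.14,-0.0136,0,8.8,0,0,0,-0.14,-0.0136,0,8.8,0,0,0,0,0,0,8.8]
}}

```text
time: 5.2
position: [597.2, 208.4, 265.5]
eef_rot: [0.154, 0.654, 0.728, -0.141]
force: [-0.4, 1.4, -0.5]
grip_width: 87.8
finger_force: 0.0
```

```bash
python3 - <<'E'
from h import *
s=observe(); print(s["joint_pos"].round(3), s["position"].round(1)); M=rot(s["eef_rot"]).as_matrix(); print(M.round(3))
E
```

```text
[-0.438  0.774 -0.315  1.39   0.584  1.314 -0.829] [597.2 208.4 265.5]
[[-0.098  0.994  0.04 ]
 [ 0.908  0.106 -0.406]
 [-0.408 -0.004 -0.913]]
```

Call:
{"name": "arm_command", "arguments": {
  "plan": [0.3,0.8,-4,-0.121,-0.0118,0,8.8,0.3,0.8,-4,-0.121,-0.0118,0,8.8,0.3,0.7,-4,-0.121,-0.0118,0,8.8,0,0,-3.5,0,0,0,8.8,0,0,0,0,0,0,8.8]
}}

```text
time: 5.7
position: [606.2, 222.5, 107.1]
eef_rot: [0.282, 0.619, 0.685, -0.262]
force: [-0.3, -0.6, 0.0]
grip_width: 87.9
finger_force: 0.0
```

```bash
python3 - <<'E'
from h import *
s=observe(); print(s["joint_pos"].round(3), s["position"].round(1)); M=rot(s["eef_rot"]).as_matrix(); print(M.round(3))
S=imaging.camera("scene");T=imaging.camera("top")
a=crop(S["img"],225,185,100,100,4,None); b=crop(T["img"],180,130,60,100,4,None)
b=crop(T["img"],175,120,80,100,4,None)
cv2.imwrite("pics/g1.png",np.hstack([a,b]))
E
```

```text
[-0.649  1.123 -0.159  1.277  0.743  1.404 -1.041] [606.2 222.5 107.1]
[[-0.075  0.995  0.061]
 [ 0.7    0.096 -0.708]
 [-0.71  -0.01  -0.704]]
```

View pics/g1.png

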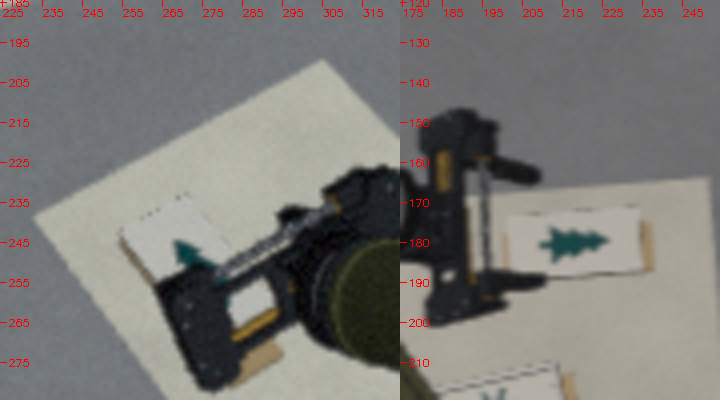

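Call:
{"name": "arm_command", "arguments": {
  "plan": [0,0.9,-2,0,0,0,8.8,0,0,-3,0,0,0,8.8,0,0,-2,0,0,0,8.8,0,0,-1,0,0,0,8.8,0,0,0,0,0,0,8.8]
}}

```text
time: 6.3
position: [609.2, 233.2, 33.1]
eef_rot: [0.284, 0.621, 0.684, -0.258]
force: [0.1, -0.8, -0.1]
grip_width: 87.7
finger_force: 0.0
```

Call:
{"name": "arm_command", "arguments": {
  "plan": [0,0,0,0,0,0,6,0,0,0,0,0,0,6,0,0,0,0,0,0,6,0,0,0,0,0,0,6],
  "squeeze": 10
}}

```text
time: 6.7
position: [608.9, 234.6, 33.7]
eef_rot: [0.284, 0.621, 0.684, -0.257]
force: [-0.4, 0.9, 3.4]
grip_width: 64.2
finger_force: 10.0
```

```bash
python3 - <<'E'
from h import *
s=observe(); print(s["joint_pos"].round(3), s["position"].round(1),s["force"].round(1)); M=rot(s["eef_rot"]).as_matrix(); print(M.round(3)); print(s["tau"].round(1))
g=s["position"]-19*M[:,2]; print("grasp",g.round(1))
E
```

```text
[-0.665  1.234 -0.153  1.231  0.761  1.348 -1.095] [608.9 234.6  33.7] [-0.4  0.9  3.4]
[[-0.068  0.995  0.069]
 [ 0.703  0.097 -0.705]
 [-0.708  0.001 -0.706]]
[  0.8 -64.6   1.4 -10.7   1.3   1.7   0. ]
grasp [607.6 248.   47.1]
```

Call:
{"name": "arm_command", "arguments": {
  "plan": [0,0,0,0,0,0,8,0,0,0,0,0,0,8,-0.1,-0.1,-0.3,0,0,0,8,-0.1,-0.1,-0.4,0,0,0,8,0,0,0,0,0,0,8]
}}

```text
time: 7.2
position: [606.2, 231.8, 24.9]
eef_rot: [0.284, 0.62, 0.684, -0.258]
force: [-0.7, 0.2, 0.4]
grip_width: 79.8
finger_force: 0.0
```

Call:
{"name": "arm_command", "arguments": {
  "plan": [0,0,0.2,0,0,0,6,0,0,0,0,0,0,6,0,0,0,0,0,0,6,0,0,0,0,0,0,6],
  "squeeze": 45
}}

```text
time: 7.6
position: [607.2, 232.5, 28.0]
eef_rot: [0.284, 0.621, 0.684, -0.257]
force: [0.8, 0.4, 0.6]
grip_width: 63.2
finger_force: 45.0
```

Call:
{"name": "arm_command", "arguments": {
  "plan": [0,0,0.5,0,0,0,6,0,0,1.5,0,0,0,6,0,0,0,0,0,0,6]
}}

```text
time: 7.9
position: [608.0, 233.0, 50.1]
eef_rot: [0.284, 0.621, 0.684, -0.256]
force: [1.0, 0.1, -1.0]
grip_width: 63.1
finger_force: 45.0
```

Call:
{"name": "arm_command", "arguments": {
  "plan": [0,-1,2,0,0,0,6,0.2,-2,2,0,0,-0.04,6,0.2,-3,2,0,0,-0.06,6,0.2,-3,1.5,0,0,-0.06,6,0.2,-3,1.2,0,0,-0.06,6]
}}

```text
time: 8.4
position: [615.2, 111.6, 136.2]
eef_rot: [0.254, 0.693, 0.611, -0.287]
force: [-0.3, -0.2, -1.0]
grip_width: 62.9
finger_force: 45.0
```

Call:
{"name": "arm_command", "arguments": {
  "plan": [0.2,-3,0,0,0,-0.06,6,0.2,-3,0,0,0,-0.06,6,0.2,-3,0,0,0,-0.06,6,0.2,-3,0,0,0,-0.057,6,0,-2,0,0,0,0,6]
}}

```text
time: 8.9
position: [623.6, -31.7, 135.4]
eef_rot: [0.219, 0.761, 0.523, -0.315]
force: [-0.2, -0.8, -1.2]
grip_width: 63.2
finger_force: 45.0
```

Call:
{"name": "arm_command", "arguments": {
  "plan": [0,-2,0,0,0,0,6,0,-1,0,0,0,0,6,0,0,0,0,0,0,6,0,0,0,0,0,0,6]
}}

```text
time: 9.3
position: [622.7, -55.8, 134.5]
eef_rot: [0.218, 0.759, 0.527, -0.314]
force: [0.4, 0.7, -1.8]
grip_width: 63.1
finger_force: 45.0
```

```bash
cat > st.py <<'E'
from h import *
s=observe(); print(s["time"],s["joint_pos"].round(3), s["position"].round(1),s["force"].round(1)); M=rot(s["eef_rot"]).as_matrix(); print(M.round(3))
g=s["position"]-19*M[:,2]
q=np.load("q.npy");u=np.array([math.cos(q[8]),math.sin(q[8])]);n=np.array([-u[1],u[0]])
e=s["position"][:2]-(q[6:8]-60*u); print("TCP along",(e@u).round(1),"lat",(e@n).round(1),"yaw err",math.remainder(math.atan2(M[1,1],M[0,1])-q[8]-math.pi/2,math.pi),"roll",M[2,1],"pitch",math.degrees(math.asin(-M[2,2])), "u",u,"n",n)
E
python3 st.py
```

```text
9.3 [-0.255  1.058 -0.069  1.355  0.668  1.352 -1.026] [622.7 -55.8 134.5] [ 0.4  0.7 -1.8]
[[ 0.247  0.937 -0.248]
 [ 0.663 -0.35  -0.662]
 [-0.707 -0.001 -0.708]]
TCP along -132.4 lat -0.9 yaw err 0.002353192022672035 roll -0.0009063941535572551 pitch 45.03409666657716 u [-0.35259523 -0.93577594] n [ 0.93577594 -0.35259523]
```

```bash
cat > over.py <<'E'
from h import *
import sys
S=imaging.camera("scene");T=imaging.camera("top")
a=crop(S["img"],200,110,56,84,7,None); b=crop(T["img"],290,150,56,84,7,None)
cv2.imwrite(sys.argv[1],np.hstack([a,b]))
E
python3 over.py pics/i1.png
```

```text
(no output)
```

View pics/i1.png

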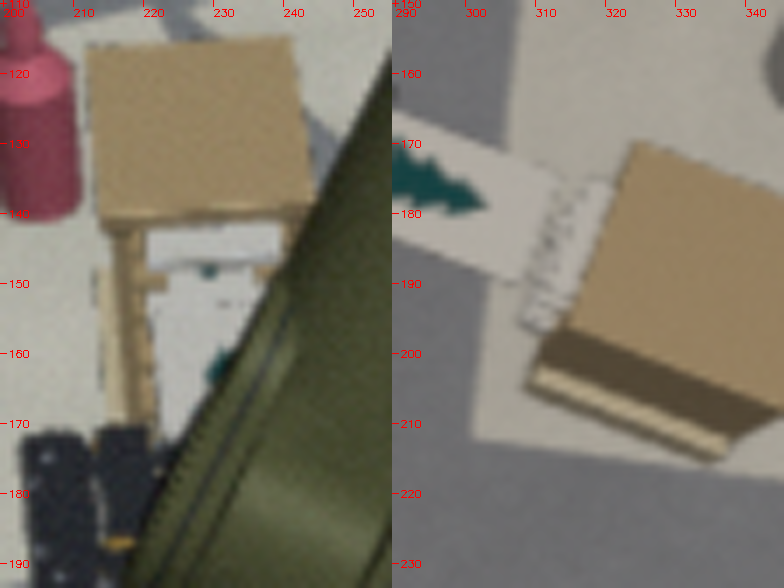

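```bash
cat > ov2.py <<'E'
from h import *
import sys
q=np.load("q.npy");T=imaging.camera("top");S=imaging.camera("scene")
def pc(L): # setter frame, z over origin
    return R.from_euler('z',q[8]).apply(np.array(L,float))+[q[6],q[7],10.7]
b=crop(T["img"],290,150,84,84,7,None)
def box(x0,x1,w,z,col):
    P=proj(T,pc([[x0,w,z],[x1,w,z],[x1,-w,z],[x0,-w,z]])); P=((P-[290,150]+.5)*7).astype(int)
    cv2.polylines(b,[P],True,col,1)
box(-63,60,52,178,(0,0,255)); box(-75,55,32,159,(255,0,0)); box(-75,55,32,61,(0,255,0)); box(-57,57,57,35,(0,255,255))
s=observe();M=rot(s["eef_rot"]).as_matrix();v=np.array([-M[1,1],M[0,1]]);v=M[:2,2]/np.linalg.norm(M[:2,2]);nn=np.array([-v[1],v[0]])
c=s["position"][:2]+36.7*v; z=s["position"][2]+16
P=np.array([[*(c+a*v+k*nn),z] for a,k in((65,32),(65,-32),(-65,-32),(-65,32))]); P=((proj(T,P)-[290,150]+.5)*7).astype(int); cv2.polylines(b,[P],True,(255,0,255),1)
cv2.imwrite(sys.argv[1],b)
E
python3 ov2.py pics/i2.png
```

```text
(no output)
```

View pics/i2.png

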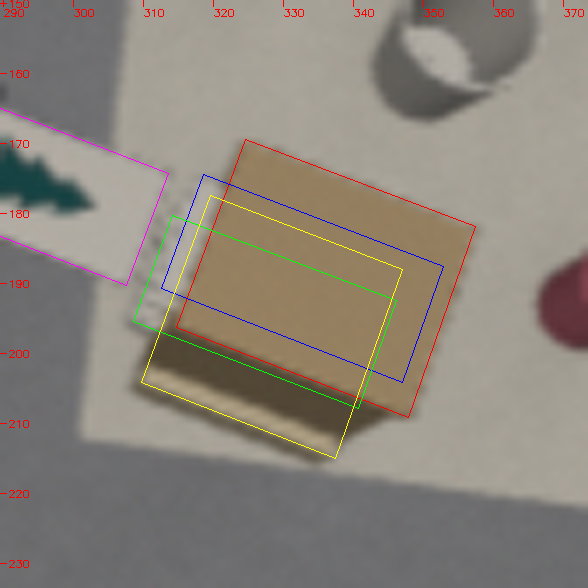

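The overlays show the setter model and the held tile matching the picture within about 1 mm, with the tile's front at (310,182). I'll insert it now.

Call:
{"name": "arm_command", "arguments": {
  "plan": [0.09,-0.04,0.2,0,0,0,6,-0.35,-0.94,0,0,0,0,6,-0.53,-1.4,0,0,0,0,6,-0.53,-1.4,0,0,0,0,6,0,0,0,0,0,0,6]
}}

```text
time: 10.0
position: [607.9, -100.3, 137.8]
eef_rot: [0.219, 0.76, 0.523, -0.317]
force: [0.2, 0.1, -0.6]
grip_width: 63.1
finger_force: 45.0
```

```bash
python3 st.py
```

```text
10.0 [-0.207  1.031 -0.053  1.434  0.7    1.292 -1.027] [ 607.9 -100.3  137.8] [ 0.2  0.1 -0.6]
[[ 0.251  0.934 -0.254]
 [ 0.657 -0.357 -0.665]
 [-0.711  0.    -0.703]]
TCP along -85.6 lat 0.9 yaw err -0.0043137315473646964 roll 0.00016455947463667187 pitch 44.66160872869796 u [-0.35259523 -0.93577594] n [ 0.93577594 -0.35259523]
```

Call:
{"name": "arm_command", "arguments": {
  "plan": [-0.4,-0.92,-0.15,0,0,0,6,-0.53,-1.4,0,0,0,0,6,-0.53,-1.4,0,0,0,0,6,0,0,0,0,0,0,6]
}}

```text
time: 10.4
position: [593.4, -136.7, 136.2]
eef_rot: [0.219, 0.76, 0.524, -0.317]
force: [0.5, -0.6, -0.7]
grip_width: 63.4
finger_force: 45.0
```

```bash
python3 st.py
```

```text
10.4 [-0.164  1.012 -0.041  1.505  0.733  1.229 -1.031] [ 593.4 -136.7  136.2] [ 0.5 -0.6 -0.7]
[[ 0.25   0.935 -0.253]
 [ 0.657 -0.356 -0.664]
 [-0.711  0.    -0.703]]
TCP along -46.4 lat 0.2 yaw err -0.0035040672807422624 roll 5.287441906609569e-05 pitch 44.69151939048292 u [-0.35259523 -0.93577594] n [ 0.93577594 -0.35259523]
```

Call:
{"name": "arm_command", "arguments": {
  "plan": [-0.35,-0.94,0,0,0,0,6,-0.53,-1.4,0,0,0,0,6,-0.18,-0.47,0,0,0,0,6,0,0,-0.2,0,0,0,6,0,0,-0.1,0,0,0,6]
}}

```text
time: 10.9
position: [584.4, -160.6, 132.1]
eef_rot: [0.218, 0.759, 0.526, -0.315]
force: [0.5, -1.4, 0.6]
grip_width: 62.8
finger_force: 45.0
```

Call:
{"name": "arm_command", "arguments": {
  "plan": [0,0,-0.1,0,0,0,6,0,0,0,0,0,0,6]
}}

```text
time: 11.1
position: [584.4, -160.6, 131.8]
eef_rot: [0.219, 0.759, 0.526, -0.316]
force: [-1.1, 0.4, 3.7]
grip_width: 62.9
finger_force: 45.0
```

```bash
python3 st.py
```

```text
11.1 [-0.135  1.004 -0.034  1.549  0.76   1.182 -1.036] [ 584.4 -160.6  131.8] [-1.1  0.4  3.7]
[[ 0.248  0.936 -0.249]
 [ 0.66  -0.352 -0.664]
 [-0.709  0.    -0.705]]
TCP along -20.8 lat 0.2 yaw err 0.0005743115517145014 roll 0.0001900881302303592 pitch 44.85379144212315 u [-0.35259523 -0.93577594] n [ 0.93577594 -0.35259523]
```

Call:
{"name": "arm_command", "arguments": {
  "plan": [0,0,0,0,0,0,6.8,0,0,0,0,0,0,7.6,0,0,0,0,0,0,7.6,0.35,0.94,0,0,0,0,7.6,0.7,1.87,0,0,0,0,7.6],
  "squeeze": 10
}}

```text
time: 11.6
position: [594.5, -133.7, 131.6]
eef_rot: [0.218, 0.76, 0.525, -0.316]
force: [1.1, 0.4, -1.0]
grip_width: 76.1
finger_force: 0.0
```

Call:
{"name": "arm_command", "arguments": {
  "plan": [0.7,1.87,0,0,0,0,7.6,0.53,1.4,0.2,0,0,0,4,0,0,0.4,0,0,0,0,0,0,0,0,0,0,0,0,0,0,0,0,0,0]
}}

```text
time: 12.1
position: [606.8, -101.4, 137.8]
eef_rot: [0.218, 0.76, 0.525, -0.316]
force: [-0.5, -0.4, 0.2]
grip_width: 46.5
finger_force: 0.0
```

Call:
{"name": "arm_command", "arguments": {
  "plan": [0,0,0,0,0,0,0,0,0,0,0,0,0,0,0,0,0,0,0,0,0,0,0,0,0,0,0,0]
}}

```text
time: 12.5
position: [607.1, -100.2, 137.2]
eef_rot: [0.218, 0.76, 0.526, -0.315]
force: [0.6, -0.1, -0.3]
grip_width: 14.5
finger_force: 0.0
```

```bash
python3 st.py; python3 over.py pics/i3.png
```

```text
12.5 [-0.205  1.028 -0.055  1.442  0.702  1.284 -1.028] [ 607.1 -100.2  137.2] [ 0.6 -0.1 -0.3]
[[ 0.249  0.936 -0.25 ]
 [ 0.661 -0.352 -0.663]
 [-0.708 -0.    -0.706]]
TCP along -85.4 lat 0.1 yaw err 0.00016683641083381495 roll -5.871340626562027e-05 pitch 44.9198461738512 u [-0.35259523 -0.93577594] n [ 0.93577594 -0.35259523]
```

View pics/i3.png

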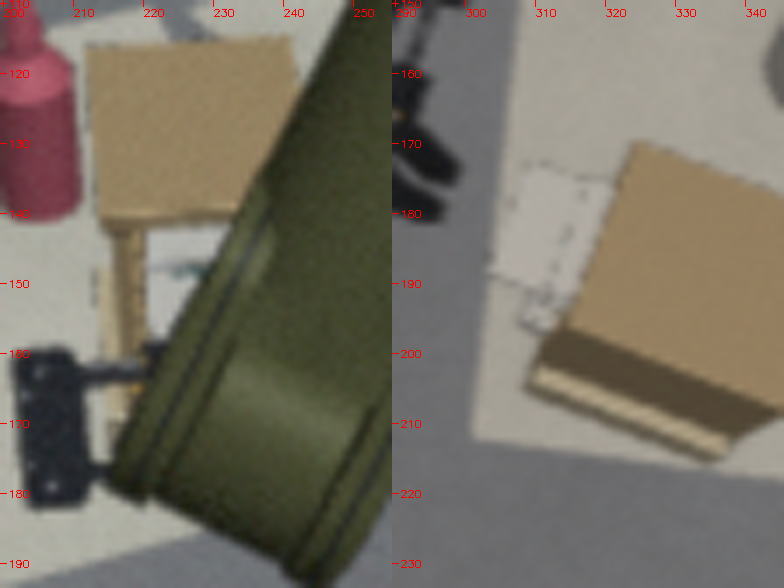

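The tile is in and square, its rear edge at about (305,182). That was the tenth and last picture, so from here I'll work from numbers. Next I push it home.

Call:
{"name": "arm_command", "arguments": {
  "plan": [-0.35,-0.94,0.1,0,0,0,0,-0.35,-0.94,0,0,0,0,0,-0.28,-0.75,0,0,0,0,0,-0.28,-0.75,0,0,0,0,0,-0.28,-0.75,0,0,0,0,0],
  "squeeze": 20
}}

```text
time: 13.1
position: [591.8, -141.8, 138.3]
eef_rot: [0.218, 0.76, 0.526, -0.315]
force: [0.1, 2.3, 1.0]
grip_width: 0.1
finger_force: 0.8
```

Call:
{"name": "arm_command", "arguments": {
  "plan": [-0.18,-0.47,0,0,0,0,0,-0.18,-0.47,0,0,0,0,0,-0.11,-0.28,0,0,0,0,0,0,0,0,0,0,0,0]
}}

```text
time: 13.5
position: [586.9, -154.0, 138.3]
eef_rot: [0.218, 0.76, 0.525, -0.315]
force: [-0.1, 0.2, 0.0]
grip_width: 0.2
finger_force: 0.1
```

```bash
python3 st.py
```

```text
13.5 [-0.142  0.998 -0.037  1.538  0.75   1.2   -1.029] [ 586.9 -154.   138.3] [-0.1  0.2  0. ]
[[ 0.249  0.936 -0.25 ]
 [ 0.661 -0.353 -0.663]
 [-0.708  0.    -0.706]]
TCP along -27.9 lat 0.2 yaw err -9.249263210153735e-05 roll 7.271269002290248e-05 pitch 44.90110369003021 u [-0.35259523 -0.93577594] n [ 0.93577594 -0.35259523]
```

Continue in 3 mm steps until the stop is felt.

Call:
{"name": "arm_command", "arguments": {
  "plan": [-0.11,-0.28,0,0,0,0,0,0,0,0,0,0,0,0]
}}

```text
time: 13.7
position: [585.9, -156.5, 138.2]
eef_rot: [0.218, 0.759, 0.526, -0.315]
force: [0.5, 0.2, 0.0]
grip_width: 0.5
finger_force: 0.3
```

Call:
{"name": "arm_command", "arguments": {
  "plan": [-0.07,-0.19,0,0,0,0,0,0,0,0,0,0,0,0]
}}

```text
time: 13.9
position: [585.3, -158.2, 138.1]
eef_rot: [0.218, 0.76, 0.526, -0.315]
force: [0.2, 0.6, 0.6]
grip_width: 0.7
finger_force: 0.5
```

Call:
{"name": "arm_command", "arguments": {
  "plan": [-0.07,-0.19,0,0,0,0,0,0,0,0,0,0,0,0]
}}

```text
time: 14.1
position: [585.4, -158.8, 137.9]
eef_rot: [0.218, 0.76, 0.526, -0.314]
force: [2.0, 3.6, 0.2]
grip_width: 0.4
finger_force: 2.1
```

```bash
python3 st.py
```

```text
14.1 [-0.135  0.994 -0.037  1.547  0.756  1.189 -1.028] [ 585.4 -158.8  137.9] [2.  3.6 0.2]
[[ 0.249  0.936 -0.247]
 [ 0.663 -0.351 -0.661]
 [-0.706  0.001 -0.708]]
TCP along -22.9 lat 0.4 yaw err 0.0018099636501394123 roll 0.000621483527766864 pitch 45.083749677743334 u [-0.35259523 -0.93577594] n [ 0.93577594 -0.35259523]
```

Call:
{"name": "arm_command", "arguments": {
  "plan": [-0.07,-0.19,0,0,0,0,0,0,0,0,0,0,0,0]
}}

```text
time: 14.3
position: [585.5, -159.2, 137.9]
eef_rot: [0.218, 0.76, 0.527, -0.313]
force: [2.9, 6.6, 1.2]
grip_width: 0.6
finger_force: 3.9
```

Call:
{"name": "arm_command", "arguments": {
  "plan": [-0.04,-0.09,0,0,0,0,0,0,0,0,0,0,0,0]
}}

```text
time: 14.5
position: [585.5, -159.3, 137.8]
eef_rot: [0.218, 0.76, 0.527, -0.312]
force: [2.3, 8.6, 3.6]
grip_width: 0.4
finger_force: 4.7
```

```bash
python3 st.py
```

```text
14.5 [-0.133  0.992 -0.038  1.55   0.758  1.184 -1.029] [ 585.5 -159.3  137.8] [2.3 8.6 3.6]
[[ 0.249  0.937 -0.244]
 [ 0.666 -0.349 -0.66 ]
 [-0.703  0.002 -0.711]]
TCP along -22.5 lat 0.8 yaw err 0.003876182650432547 roll 0.001680046333567664 pitch 45.29681193411841 u [-0.35259523 -0.93577594] n [ 0.93577594 -0.35259523]
```

Call:
{"name": "arm_command", "arguments": {
  "plan": [0.35,0.94,0,0,0,0,0,0.7,1.87,0,0,0,0,0,1.05,2.8,0.5,0,0,0,0,1.05,2.8,1.5,0,0,0,0,0,3,1,0,0,0,0]
}}

```text
time: 15.0
position: [615.6, -49.3, 169.0]
eef_rot: [0.219, 0.76, 0.524, -0.316]
force: [0.6, 0.4, 0.2]
grip_width: 0.3
finger_force: 0.0
```

Call:
{"name": "arm_command", "arguments": {
  "plan": [-2,3.8,0,0,0,0.1,8.8,-2,3.8,0,0,0,0.1,8.8,-2,3.8,0,0,0,0.1,8.8,-2,3.8,0,0,0,0.1,8.8,-2,3.8,0,0,0,0.1,8.8]
}}

```text
time: 15.5
position: [514.1, 141.8, 168.5]
eef_rot: [0.29, 0.604, 0.698, -0.252]
force: [0.2, 0.7, 0.5]
grip_width: 38.2
finger_force: 0.0
```

Call:
{"name": "arm_command", "arguments": {
  "plan": [-2,3.8,0,0,0,0.097,8.8,-2,3.8,0,0,0,0,8.8,-2,3.8,0,0,0,0,8.8,-2,3.8,0,0,0,0,8.8,0,0,0,0,0,0,8.8]
}}

```text
time: 16.0
position: [431.4, 299.7, 166.9]
eef_rot: [0.299, 0.569, 0.729, -0.235]
force: [0.2, 0.8, 0.0]
grip_width: 78.2
finger_force: 0.0
```

```bash
cat > dst.py <<'E'
from h import *
s=observe();M=rot(s["eef_rot"]).as_matrix();y=math.remainder(math.atan2(M[1,1],M[0,1])+1.333-math.pi/2,math.pi)
print(s["time"],s["joint_pos"].round(2),"yaw err",round(y,3),"roll",M[2,1].round(3),"d",M[:,2].round(3),"to go",(np.array([437.7,296.2,32.6])-s["position"]).round(1),s["force"].round(1))
E
python3 dst.py
python3 - <<'E'
from h import *
# check home: compare tile pixels at setter front vs predicted edges
T=imaging.camera("top"); q=np.load("q.npy")
g=cv2.cvtColor(T["img"],cv2.COLOR_RGB2GRAY)
for y in (-24,-12,0,12,24):
    xs=np.arange(-105,-60,3.); P=R.from_euler('z',q[8]).apply(np.array([[x,y,141+4] for x in xs]))+[q[6],q[7],10.7]
    u=proj(T,P).astype(np.float32); print(y,cv2.remap(g,u[:,0],u[:,1],cv2.INTER_LINEAR).ravel())
print(xs)
E
```

```text
16.0 [-0.88  0.93 -0.25  1.62  0.69  1.36 -1.27] yaw err 0.007 roll -0.002 d [ 0.169 -0.683 -0.71 ] to go [   6.3   -3.5 -134.3] [0.2 0.8 0. ]
-24 [155 159 160 161 161 159 153 150 155 163 167 172 173 167 152]
-12 [160 160 160 160 160 157 150 144 148 154 163 171 172 165 146]
0 [161 161 161 161 159 157 150 149 153 154 155 167 171 166 153]
12 [161 161 161 161 160 159 158 150 144 147 160 170 171 164 151]
24 [163 163 163 163 163 163 162 160 152 143 147 169 170 164 149]
[-105. -102.  -99.  -96.  -93.  -90.  -87.  -84.  -81.  -78.  -75.  -72.
  -69.  -66.  -63.]
```

Call:
{"name": "arm_command", "arguments": {
  "plan": [0.6,-0.3,-2,0,0,0,8.8,0,0,-2.5,0,0,0,8.8,0,0,-2.5,0,0,0,8.8,0,0,-1,0,0,0,8.8,0,0,0,0,0,0,8.8]
}}

```text
time: 16.55
position: [441.3, 288.0, 87.6]
eef_rot: [0.302, 0.571, 0.725, -0.239]
force: [-0.4, 0.4, 0.2]
grip_width: 88.3
finger_force: 0.0
```

```bash
python3 dst.py
```

```text
16.55 [-0.88  1.06 -0.22  1.62  0.74  1.26 -1.34] yaw err -0.002 roll -0.002 d [ 0.165 -0.691 -0.704] to go [ -3.6   8.2 -55. ] [-0.4  0.4  0.2]
```

Call:
{"name": "arm_command", "arguments": {
  "plan": [-0.3,0.8,-1,0,0,0,8.8,0,0,-1.5,0,0,0,8.8,0,0,-1.2,0,0,0,8.8,0,0,-0.8,0,0,0,8.8,0,0,0,0,0,0,8.8]
}}

```text
time: 17.05
position: [437.6, 297.5, 42.1]
eef_rot: [0.301, 0.571, 0.726, -0.238]
force: [-0.4, 0.4, -0.1]
grip_width: 88.0
finger_force: 0.0
```

```bash
python3 dst.py
```

```text
17.05 [-0.89  1.13 -0.22  1.6   0.76  1.22 -1.38] yaw err -0.001 roll -0.002 d [ 0.165 -0.69  -0.705] to go [ 0.1 -1.3 -9.5] [-0.4  0.4 -0.1]
```

Down the rest, then grip.

Call:
{"name": "arm_command", "arguments": {
  "plan": [0,-0.1,-0.5,0,0,0,8.8,0,0,-0.5,0,0,0,8.8,0,0,0,0,0,0,8.8]
}}

```text
time: 17.35
position: [437.9, 296.9, 32.8]
eef_rot: [0.301, 0.571, 0.726, -0.237]
force: [-0.3, -0.8, 0.1]
grip_width: 87.7
finger_force: 0.0
```

Call:
{"name": "arm_command", "arguments": {
  "plan": [0,0,0,0,0,0,6,0,0,0,0,0,0,6,0,0,0,0,0,0,6,0,0,0,0,0,0,6,0,0,0,0,0,0,6],
  "squeeze": 50
}}

```text
time: 17.85
position: [438.1, 297.3, 33.4]
eef_rot: [0.301, 0.571, 0.726, -0.237]
force: [0.6, -0.9, 1.9]
grip_width: 63.7
finger_force: 50.0
```

```bash
python3 dst.py
```

```text
17.85 [-0.89  1.15 -0.22  1.6   0.76  1.21 -1.39] yaw err -0.001 roll 0.0 d [ 0.167 -0.688 -0.706] to go [-0.4 -1.1 -0.8] [ 0.6 -0.9  1.9]
```

Call:
{"name": "arm_command", "arguments": {
  "plan": [0,0,0.5,0,0,0,6,0,0,1.5,0,0,0,6,0,0,0,0,0,0,6]
}}

```text
time: 18.15
position: [438.6, 298.0, 55.0]
eef_rot: [0.301, 0.572, 0.726, -0.236]
force: [0.4, 0.5, -1.8]
grip_width: 63.6
finger_force: 50.0
```

```bash
python3 dst.py
```

```text
18.15 [-0.89  1.11 -0.22  1.6   0.75  1.23 -1.37] yaw err -0.001 roll 0.002 d [ 0.168 -0.687 -0.707] to go [ -0.9  -1.8 -22.4] [ 0.4  0.5 -1.8]
```

Call:
{"name": "arm_command", "arguments": {
  "plan": [0.5,-1,1.5,0,0,0,6,1.2,-2.2,1,0,0,-0.05,6,1.7,-3.2,0.6,0,0,-0.06,6,1.7,-3.2,0,0,0,-0.06,6,1.7,-3.2,0,0,0,-0.06,6]
}}

```text
time: 18.65
position: [506.9, 167.2, 85.6]
eef_rot: [0.272, 0.652, 0.654, -0.27]
force: [-0.2, -0.6, -2.7]
grip_width: 63.5
finger_force: 50.0
```

Call:
{"name": "arm_command", "arguments": {
  "plan": [1.7,-3.2,0,0,0,-0.06,6,1.7,-3.2,0,0,0,-0.06,6,1.7,-3.2,0,0,0,-0.06,6,1.7,-3.2,0,0,0,-0.06,6,1.7,-3.2,0,0,0,-0.06,6]
}}

```text
time: 19.15
position: [591.3, 6.9, 85.3]
eef_rot: [0.228, 0.742, 0.55, -0.308]
force: [0.2, 0.2, -1.5]
grip_width: 63.9
finger_force: 50.0
```

Call:
{"name": "arm_command", "arguments": {
  "plan": [1.7,-3.2,0,0,0,-0.067,6,1.2,-2.2,0,0,0,0,6,0.3,-0.6,0,0,0,0,6,0,0,0,0,0,0,6,0,0,0,0,0,0,6]
}}

```text
time: 19.65
position: [622.1, -48.8, 84.1]
eef_rot: [0.217, 0.759, 0.527, -0.315]
force: [0.3, 0.7, -2.0]
grip_width: 63.6
finger_force: 50.0
```

```bash
python3 st.py
```

```text
19.65 [-0.264  1.13  -0.069  1.348  0.676  1.305 -1.072] [622.1 -48.8  84.1] [ 0.3  0.7 -2. ]
[[ 0.247  0.936 -0.249]
 [ 0.663 -0.351 -0.661]
 [-0.707 -0.002 -0.707]]
TCP along -138.8 lat -4.0 yaw err 0.0018561143425128712 roll -0.0021449974613133027 pitch 45.023636466883815 u [-0.35259523 -0.93577594] n [ 0.93577594 -0.35259523]
```

Call:
{"name": "arm_command", "arguments": {
  "plan": [0.37,-0.14,0.3,0,0,0,6,-0.35,-0.94,0,0,0,0,6,-0.35,-0.94,0,0,0,0,6,-0.35,-0.94,0,0,0,0,6,0,0,0,0,0,0,6]
}}

```text
time: 20.15
position: [615.0, -83.4, 87.9]
eef_rot: [0.219, 0.76, 0.524, -0.317]
force: [0.2, -0.6, -2.0]
grip_width: 63.5
finger_force: 50.0
```

```bash
python3 st.py; python3 - <<'E'
from h import *
# dish edges in the top picture: sample along the lateral line of the held dish
T=imaging.camera("top");g=cv2.cvtColor(T["img"],cv2.COLOR_RGB2GRAY)
s=observe();M=rot(s["eef_rot"]).as_matrix();v=M[:2,2]/np.linalg.norm(M[:2,2]);n=np.array([-v[1],v[0]])
k=np.arange(-44,45,4.);print(k)
for a in (25,35,45,55):
    P=np.array([[*(s["position"][:2]+a*v+x*n),s["position"][2]+22] for x in k]);u=proj(T,P).astype(np.float32)
    print(a,cv2.remap(g,u[:,0],u[:,1],cv2.INTER_LINEAR).ravel())
E
```

```text
20.15 [-0.227  1.112 -0.055  1.398  0.701  1.264 -1.067] [615.  -83.4  87.9] [ 0.2 -0.6 -2. ]
[[ 0.25   0.935 -0.252]
 [ 0.658 -0.355 -0.664]
 [-0.71  -0.    -0.704]]
TCP along -103.8 lat 1.6 yaw err -0.0023085541390373 roll -0.00012458731114145527 pitch 44.7351330550897 u [-0.35259523 -0.93577594] n [ 0.93577594 -0.35259523]
[-44. -40. -36. -32. -28. -24. -20. -16. -12.  -8.  -4.   0.   4.   8.
  12.  16.  20.  24.  28.  32.  36.  40.  44.]
25 [109 108 107 127 165 155 121 115 151 156 104 122 143 132 121 132 154 142
 149 135 110 108 109]
35 [106 106 105 123 165 158 167 157 126  85  68  68  97 146 164 169 164 137
 145 138 113 109 112]
45 [108 106 107 125 163 151 121 123 145 154  99 127 157 133 114 131 155 139
 151 144 130 135 139]
55 [110 110 110 126 164 162 170 170 171 165 125 128 164 170 171 169 165 131
 149 155 156 159 160]
```

Call:
{"name": "arm_command", "arguments": {
  "plan": [-0.44,-0.9,-0.1,0,0,0,6,-0.35,-0.94,0,0,0,0,6,0,0,0,0,0,0,6]
}}

```text
time: 20.5
position: [607.3, -101.5, 86.8]
eef_rot: [0.219, 0.76, 0.524, -0.317]
force: [0.6, 0.0, -1.7]
grip_width: 63.6
finger_force: 50.0
```

```bash
python3 st.py
```

```text
20.5 [-0.207  1.102 -0.049  1.438  0.718  1.23  -1.073] [ 607.3 -101.5   86.8] [ 0.6  0.  -1.7]
[[ 0.249  0.935 -0.252]
 [ 0.658 -0.354 -0.664]
 [-0.71  -0.    -0.704]]
TCP along -84.2 lat 0.7 yaw err -0.0018378539702750274 roll -0.00014379537302894319 pitch 44.752091464363474 u [-0.35259523 -0.93577594] n [ 0.93577594 -0.35259523]
```

Call:
{"name": "arm_command", "arguments": {
  "plan": [-0.35,-0.94,0,0,0,0,6,-0.35,-0.94,0,0,0,0,6,-0.35,-0.94,0,0,0,0,6,0,0,0,0,0,0,6]
}}

```text
time: 20.9
position: [596.7, -129.8, 86.9]
eef_rot: [0.218, 0.76, 0.524, -0.317]
force: [-0.6, -0.8, -2.2]
grip_width: 63.4
finger_force: 50.0
```

```bash
python3 st.py
```

```text
20.9 [-0.175  1.088 -0.038  1.491  0.744  1.183 -1.077] [ 596.7 -129.8   86.9] [-0.6 -0.8 -2.2]
[[ 0.25   0.935 -0.252]
 [ 0.658 -0.355 -0.664]
 [-0.71   0.    -0.704]]
TCP along -54.0 lat 0.9 yaw err -0.002203895405913814 roll 3.353269524575264e-05 pitch 44.758843420044116 u [-0.35259523 -0.93577594] n [ 0.93577594 -0.35259523]
```

Call:
{"name": "arm_command", "arguments": {
  "plan": [-0.35,-0.94,0,0,0,0,6,-0.35,-0.94,0,0,0,0,6,-0.42,-1.12,0,0,0,0,6,0,0,-0.2,0,0,0,6,0,0,-0.1,0,0,0,6]
}}

```text
time: 21.4
position: [586.4, -157.4, 83.1]
eef_rot: [0.218, 0.76, 0.525, -0.315]
force: [0.6, 0.1, -2.3]
grip_width: 63.7
finger_force: 50.0
```

Call:
{"name": "arm_command", "arguments": {
  "plan": [0,0,-0.1,0,0,0,6,0,0,0,0,0,0,6]
}}

```text
time: 21.6
position: [586.6, -156.8, 82.6]
eef_rot: [0.218, 0.759, 0.526, -0.316]
force: [-0.2, 0.1, 1.1]
grip_width: 63.1
finger_force: 50.0
```

```bash
python3 st.py
```

```text
21.6 [-0.143  1.081 -0.027  1.539  0.774  1.133 -1.084] [ 586.6 -156.8   82.6] [-0.2  0.1  1.1]
[[ 0.248  0.936 -0.249]
 [ 0.66  -0.352 -0.663]
 [-0.709  0.    -0.705]]
TCP along -25.1 lat 0.9 yaw err 0.0005529940318462767 roll 5.575140296376624e-05 pitch 44.86797378805995 u [-0.35259523 -0.93577594] n [ 0.93577594 -0.35259523]
```

Call:
{"name": "arm_command", "arguments": {
  "plan": [0,0,0,0,0,0,6.8,0,0,0,0,0,0,7.6,0,0,0,0,0,0,7.6,0.35,0.94,0,0,0,0,7.6,0.7,1.87,0,0,0,0,7.6],
  "squeeze": 20
}}

```text
time: 22.1
position: [596.7, -130.0, 82.7]
eef_rot: [0.218, 0.76, 0.525, -0.316]
force: [0.1, -0.4, -0.3]
grip_width: 75.9
finger_force: 0.0
```

Call:
{"name": "arm_command", "arguments": {
  "plan": [0.7,1.87,0,0,0,0,7.6,0.6,1.6,0,0,0,0,7.6,0,0,0.6,0,0,0,0,0,0,0,0,0,0,0,0,0,0,0,0,0,0]
}}

```text
time: 22.6
position: [609.9, -95.6, 88.9]
eef_rot: [0.219, 0.76, 0.525, -0.316]
force: [-0.6, -0.0, 0.1]
grip_width: 54.0
finger_force: 0.0
```

Call:
{"name": "arm_command", "arguments": {
  "plan": [0,0,0,0,0,0,0,0,0,0,0,0,0,0,0,0,0,0,0,0,0,0,0,0,0,0,0,0,0,0,0,0,0,0,0]
}}

```text
time: 23.1
position: [610.1, -94.3, 88.2]
eef_rot: [0.218, 0.759, 0.526, -0.315]
force: [0.4, -0.2, 0.2]
grip_width: 14.1
finger_force: 0.0
```

```bash
python3 st.py
```

```text
23.1 [-0.214  1.102 -0.053  1.427  0.712  1.24  -1.07 ] [610.1 -94.3  88.2] [ 0.4 -0.2  0.2]
[[ 0.249  0.936 -0.249]
 [ 0.661 -0.352 -0.663]
 [-0.708 -0.    -0.706]]
TCP along -92.0 lat 0.8 yaw err 0.00026821384049835473 roll -3.295358988214536e-05 pitch 44.925592453851664 u [-0.35259523 -0.93577594] n [ 0.93577594 -0.35259523]
```

Call:
{"name": "arm_command", "arguments": {
  "plan": [-0.42,-0.91,0,0,0,0,0,-0.35,-0.94,0,0,0,0,0,-0.28,-0.75,0,0,0,0,0,-0.28,-0.75,0,0,0,0,0,-0.28,-0.75,0,0,0,0,0]
}}

```text
time: 23.6
position: [594.0, -135.5, 88.2]
eef_rot: [0.218, 0.76, 0.526, -0.315]
force: [0.4, 1.6, 0.3]
grip_width: 0.4
finger_force: 0.9
```

Call:
{"name": "arm_command", "arguments": {
  "plan": [-0.21,-0.56,0,0,0,0,0,-0.21,-0.56,0,0,0,0,0,-0.18,-0.47,0,0,0,0,0,0,0,0,0,0,0,0]
}}

```text
time: 24.0
position: [587.5, -152.2, 88.5]
eef_rot: [0.218, 0.76, 0.525, -0.316]
force: [0.8, -0.3, -0.1]
grip_width: 0.1
finger_force: 0.1
```

```bash
python3 st.py
```

```text
24.0 [-0.149  1.074 -0.029  1.534  0.767  1.146 -1.079] [ 587.5 -152.2   88.5] [ 0.8 -0.3 -0.1]
[[ 0.249  0.936 -0.25 ]
 [ 0.66  -0.353 -0.663]
 [-0.709 -0.    -0.705]]
TCP along -29.8 lat 0.1 yaw err -0.0006306713785344531 roll -4.353648971128221e-05 pitch 44.85875441689195 u [-0.35259523 -0.93577594] n [ 0.93577594 -0.35259523]
```

Call:
{"name": "arm_command", "arguments": {
  "plan": [-0.18,-0.47,0,0,0,0,0,0,0,0,0,0,0,0]
}}

```text
time: 24.2
position: [586.0, -156.4, 88.3]
eef_rot: [0.218, 0.759, 0.525, -0.315]
force: [-0.3, 1.3, 0.1]
grip_width: 0.4
finger_force: 0.3
```

Call:
{"name": "arm_command", "arguments": {
  "plan": [-0.07,-0.19,0,0,0,0,0,0,0,0,0,0,0,0]
}}

```text
time: 24.4
position: [585.5, -157.8, 88.2]
eef_rot: [0.218, 0.759, 0.526, -0.315]
force: [0.5, 1.8, 0.9]
grip_width: 0.2
finger_force: 0.5
```

Call:
{"name": "arm_command", "arguments": {
  "plan": [-0.07,-0.19,0,0,0,0,0,0,0,0,0,0,0,0]
}}

```text
time: 24.6
position: [585.4, -158.5, 88.0]
eef_rot: [0.218, 0.76, 0.526, -0.314]
force: [1.0, 4.7, 1.1]
grip_width: 0.3
finger_force: 1.9
```

Call:
{"name": "arm_command", "arguments": {
  "plan": [-0.07,-0.19,0,0,0,0,0,0,0,0,0,0,0,0]
}}

```text
time: 24.8
position: [585.5, -158.9, 87.9]
eef_rot: [0.218, 0.76, 0.527, -0.313]
force: [1.6, 6.5, 2.2]
grip_width: 0.3
finger_force: 3.7
```

```bash
python3 st.py
```

```text
24.8 [-0.139  1.069 -0.029  1.548  0.776  1.128 -1.08 ] [ 585.5 -158.9   87.9] [1.6 6.5 2.2]
[[ 0.249  0.937 -0.246]
 [ 0.664 -0.35  -0.66 ]
 [-0.705  0.001 -0.71 ]]
TCP along -22.8 lat 0.5 yaw err 0.002580417303368776 roll 0.0009928583299591565 pitch 45.19529517407453 u [-0.35259523 -0.93577594] n [ 0.93577594 -0.35259523]
```

Call:
{"name": "arm_command", "arguments": {
  "plan": [0.35,0.94,0,0,0,0,0,0.7,1.87,0,0,0,0,0,1.05,2.8,0.5,0,0,0,0,1.05,2.8,1.5,0,0,0,0,0,3,2,0,0,0,0]
}}

```text
time: 25.3
position: [615.5, -47.8, 128.1]
eef_rot: [0.218, 0.759, 0.525, -0.317]
force: [0.9, 0.4, 0.1]
grip_width: 0.4
finger_force: 0.0
```

Call:
{"name": "arm_command", "arguments": {
  "plan": [-1,3,3,0,0,0,0,-1,3,3,0,0,0,0,0,0,2,0,0,0,0,0,0,0,0,0,0,0]
}}

```text
time: 25.7
position: [596.8, 12.7, 211.0]
eef_rot: [0.22, 0.76, 0.525, -0.314]
force: [0.3, -1.3, 0.0]
grip_width: 0.2
finger_force: 0.0
```

```bash
python3 - <<'E'
from h import *
# compare now with the first top picture around setter, cups, bottle, and front profile
T=imaging.camera("top")["img"];S=imaging.camera("scene")["img"]
t0=cv2.imread("pics/top0.png")[:,:,::-1];s0=cv2.imread("pics/scene0.png")[:,:,::-1]
for n,a,b,(x,y,w,h) in (("setter top",T,t0,(300,165,60,55)),("cupb",T,t0,(345,140,25,28)),("bottle",T,t0,(366,180,22,20)),("cupa",T,t0,(108,182,28,30)),("setter scene",S,s0,(205,110,50,75))):
    d=cv2.absdiff(a,b).max(2)[y:y+h,x:x+w]; yy,xx=np.where(d>25); print(n,d.mean().round(1),len(xx), (xx.min()+x,xx.max()+x,yy.min()+y,yy.max()+y) if len(xx) else "")
E
```

```text
setter top 12.8 3 (np.int64(310), np.int64(312), np.int64(194), np.int64(195))
cupb 11.4 0 
bottle 12.1 0 
cupa 9.5 0 
setter scene 23.9 756 (np.int64(219), np.int64(254), np.int64(147), np.int64(184))
```

```bash
python3 -c "
from bench import ticket
print(ticket.sign_off())"
```

```text
the job is handed in; nothing more can be done
None
```

I slid the tile into the thin slot and then the dish into the tall slot, pushed both home against the back stops, and handed the job in at about 26 s; a final top-camera comparison showed no sign that the loaded pieces, the cups or the bottle had moved.

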